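# Switch on the finisher's dust extractor with the pusher awl

### The job

Take the pusher awl out of the wooden tool block, reach in at a slant under the wire guard from its open side with the steel shank, and push the one wide-headed (T-shaped) paddle switch fully over, from leaning towards the open side to leaning towards the guard's posts. Leave the three plain paddles as they are and keep the fingers off all the paddles. Then put the awl back in the hole of the block, upright and seated on its collar, without disturbing the tin, the hammer or the brush.

Things in the scene. Friction and masses are not known exactly. Their poses are not given: they have to be found in the camera images.
- awl_grip (a point): Centre of the dark wood handle (24 x 24 mm square, 84 mm long) of the pusher awl, a loose 192 mm tool of 0.08 to 0.15 kg. z runs from steel tip to handle, x and y square to the handle's flats. Its 30 x 30 x 8 mm brass collar has its underside 50 mm below this point; then a straight steel shank, 10 mm thick, 100 mm long. Starts standing in the block, collar on its top.
- awl_tip (a point): The awl's round blunt steel end, 150 mm from the handle's centre along the tool; same axes.
- block_hole0 (a point): Centre of the mouth of the hole in the fixed wooden tool block. The block is 80 x 80 mm and 120 mm high; the mouth is in its top face, the hole is 20 mm across and 112 mm deep, upright. z is up.
- panel: Fixed green control box, 150 mm (x) by 190 mm (y), 50 mm high; origin at underside level below the switch row, 70 mm from its open-side face. x points from the guard's open side to its post side (mostly to the robot's left), y along the row, z up. Four white paddle switches stand along y at -51, -17, 17 and 51 mm (order changes), pivots at x = 0, z = 52 mm; the deck round them is bare.
- guard_front (a point): Middle of the wire guard's open-side edge: a cross rod along y at panel x = -45 mm, 200 mm up; panel's axes. Behind it 8 mm rods run along x to x = 65 mm, between the paddles (y = -68, -34, 0, 34, 68 mm), 10 mm ones at y = -85, 85 mm, with a post under each at x = 65 mm. Gaps are too narrow for awl collar or fingers: reach in below this edge, slanted 35 to 45 degrees, tip leading to +x.
- sw_wide (a joint): Angle of the wide-headed paddle, the one to push over: 0 leans fully to the open side (panel -x), 0.9 fully to the post side (+x), upright at 0.45 rad. It stays where it is left (friction); about 2 to 3 N at its top moves it. It starts near 0.
- sw_wide_tip (a point): Middle of the top edge of the wide-headed paddle, 28 mm from its pivot. The paddle's stem is 12 mm wide (y) and 6 mm thick; its head is 24 mm wide, 8 mm thick, and takes the top 11 mm. Only this paddle has a wide head.
- sw_b (a joint): Angle of a plain paddle (12 mm wide, 6 mm thick, 28 mm long, no head); same meaning. Starts near 0 and must stay.
- sw_c (a joint): Angle of a plain paddle like sw_b. Starts near 0 and must stay.
- sw_d (a joint): Angle of a plain paddle like sw_b. Starts near 0.9 (post side) and must stay.
- sw_b_tip (a point): Middle of the top edge of plain paddle sw_b.
- sw_c_tip (a point): Middle of the top edge of plain paddle sw_c.
- sw_d_tip (a point): Middle of the top edge of plain paddle sw_d.
- tin: Bystander: flat round steel tin, 80 mm across, 32 mm high; origin at the centre of its underside.
- hammer: Bystander: hammer 240 mm long lying on the bench; origin under the tool's middle, x from handle to head.
- brush: Bystander: wooden-backed shoe brush 150 x 50 mm, 47 mm high; origin at the centre of its underside, x along its length.

How it is judged (in metres and radians):
On the way, in this order (a step that is already met when the one before it is completed fails the run):
1. the awl is lifted out of the block (height (world z) of awl_tip above 0.13 m), for 0.1 s.
2. the wide-headed paddle is fully over to the post side (value of joint sw_wide above 0.78 rad), for 0.2 s.
At the end, for the whole second after the job is handed in: Wide-headed paddle over at the post side (above 0.78 of 0.9 rad); sw_b, sw_c still open-side (below 0.25), sw_d still post-side (above 0.65); awl at rest in the block's hole, upright within 0.08 rad, collar seated (handle centre 44 to 56 mm above the mouth, within 12 mm of its axis) (value of joint sw_wide above 0.78 rad and value of joint each of sw_b, sw_c below 0.25 rad and value of joint sw_d above 0.65 rad and z of awl_grip in the frame of block_hole0 between 0.044 and 0.056 m and horizontal distance between awl_grip and block_hole0 below 0.012 m and angle between awl_grip's own z axis and vertical below 0.08 rad and linear speed of awl below 0.02 m/s); the robot touches nothing.
It fails at once if the fingers or arm touch a paddle (contact force between any of the arm, the fingers and sw_wide above 0.5 N or contact force between any of the arm, the fingers and sw_b above 0.5 N or contact force between any of the arm, the fingers and sw_c above 0.5 N or contact force between any of the arm, the fingers and sw_d above 0.5 N).
It fails at once if a plain paddle is moved over (value of joint any of sw_b, sw_c above 0.45 rad or value of joint sw_d below 0.45 rad).
It fails at once if a bystander is pushed more than 30 mm (distance of any of tin, hammer, brush from where it was at the start of the episode above 0.03 m).
It also fails if it takes over 45 s, if anything falls off the work surface, if the arm or the gripper's body presses on something with over 40 N, if the wrist force passes 120 N, or if a joint passes its speed limit or range.

### The arm

A 6-joint arm with a two-finger parallel gripper is mounted at the origin on the work surface. World frame = base frame: x ahead of the robot, y to its left, z up, the work surface at z = 0. Lengths are in mm, angles in rad, forces in N, time in s.
With the tool pointing down it reaches from about 400 to 925 mm from the base axis. Payload 12.5 kg.
Tool frame: the origin (TCP) lies where the fingers leave the gripper's body, on its centre line; the fingertips stand 78 mm ahead of it and the grasp point (between the pads) lies 59 mm ahead of it (env.nose_length is the distance from the TCP to the fingertips, in mm); z points along the fingers, y is the line along which they close (so a half turn about z gives the same grasp; the last joint's range is limited). The gripper opens to 95 mm and grips with 3 to 60 N. Pads are 20 mm wide; open, the fingers measure 119 mm over their backs; the gripper's body (75 mm by 180 mm) begins 59 mm behind the grasp point.
Start: joints at [1.219, 0.491, 1.559, -0, 1.092, -0.106], TCP at [152.062, 606.23, 292.261] pointing down, gripper open.
Joint ranges: [-3.1, 3.1], [-0.84, 2.19], [0.05, 2.79], [-1.13, 4.28], [0.06, 2.93], [-2.69, 2.69]. Speed limits (rad/s): [2.22, 2.22, 2.79, 3.14, 3.14, 3.14].

### API

Orientations are given as [roll, pitch, yaw] about the fixed x, y, z axes, in that order (R = Rz(yaw) Ry(pitch) Rx(roll)).
In Python, from cell import env gives the robot as it stands. The module is installed in compiled form; this text tells all that it offers.
- The arm moves only by the tool send_rows, never from a script. Its argument "series" is text: rows parted by semicolons, each of 6 numbers parted by spaces: the shift along the tool's x, y, z as a fraction of full scale, then the turn, a rotation vector about the tool's x, y, z as a fraction of full scale. A call has 1 to 5 rows; each row shifts and turns the commanded pose from where the row before left it, along the tool's axes as they then stand; what a row does not reach is not made up. Full scale, the value 1, is 60 mm for a shift and 10 degrees for a turn. A row lasts 1/8 s, in which the tool goes at most 62.5 mm and 10.7 degrees, less where a joint would pass 70% of its speed; a pose out of reach is approached as far as the arm can. A call with a number of a shift or a turn outside -1 to 1 is refused whole. A call with a gripper value outside its range is refused whole. "fingers" is the opening, from 0 (shut) to 1 (fully open), set as the call begins (left out, the last holds). The fingers move at their own pace and stop on an object; the grip force is fixed at half the most. Time passes only in rows, so rows that do not move let the fingers close. It gives the time, the measured TCP pose, the force, the opening and the grip force at its end, in the units of the state.
- env.state(): the state, without advancing time (a new reading comes with each control period).
- env.read_camera(name): name is "scene" or "top" or "wrist"; returns a dict with "color" (480x640x3 uint8, red, green, blue), "z_map" (480x640 float32, mm along the optical axis (not along the pixel's ray), 0 where there is no reading), "fovy" (degrees; the focal length in pixels is half the picture's height over the tangent of half this angle, whatever the lens; pixels are square), "cx", "cy" (the principal point, pixels), "R" (3x3) and "t" (3): a world point X has camera coordinates R X + t. Camera axes: x right, y down, z forward; pixel columns grow to the right and rows downward; lengths in mm; the calibration is good to about 2 mm. A picture is of the moment at which its call begins.
- env.job_done(): hands the job in; it is judged then, once.
The state is a dict: "t": time; "joints": joint angles; "qvel": joint speeds; "tau": joint torques, N m; "eef_pos": TCP position; "tcp_rot": TCP orientation; "ft_force": force on the tool from outside, world axes, zero at the start; "moment": the same for the moment, N m; "opening": opening from 0.0 (shut) to 1.0 (fully open); "grip_force": force on a finger pad.
Only numpy, scipy, OpenCV 4.12 (cv2) and the standard library are available. Lean on these libraries where they do the work, as an engineer would, in place of code of your own. Each camera call takes 0.05 s, during which the arm holds its last target. There are 200 camera calls.

## Working session

There is one attempt and no reset: what is moved stays moved. The work goes in short steps, Python scripts to look and compute and a tool call to move; the robot and the scene stay as the last step left them, time stands still between calls to the robot, and variables do not carry over. Pictures are saved under pics/ and viewed, at most 10 in all, crops included, and the job is handed in when it is done.

Besides the shell and the picture viewer there is one more tool, called after "Request:" by a JSON object that holds its "api" and its "payload", one argument or row to a line. send_rows: Moves the arm, as the interface text tells. Shift numbers are shares of 60 mm and turn numbers shares of 10 degrees, none past 1 either way. Its arguments: {"type":"object","properties":{"series":{"type":"string"},"fingers":{"type":"number"}},"required":["series"]}

```bash
mkdir -p pics
cat > h.py <<'E'
import numpy as np, cv2
from cell import env
from scipy.spatial.transform import Rotation as Ro
def shot(name,save):
    c=env.read_camera(name); np.savez(f'pics/{save}.npz',**c)
    cv2.imwrite(f'pics/{save}.png',c['color'][:,:,::-1]); return c
def load(s): return dict(np.load(f'pics/{s}.npz'))
def f(c): return 240/np.tan(np.radians(float(c['fovy']))/2)
def pt(c,u,v,z=None):
    z=c['z_map'][int(round(v)),int(round(u))] if z is None else z
    p=np.array([(u-c['cx'])/f(c)*z,(v-c['cy'])/f(c)*z,z]); return c['R'].T@(p-c['t'])
def cloud(c):
    v,u=np.mgrid[:480,:640]; z=c['z_map']
    p=np.stack([(u-c['cx'])/f(c)*z,(v-c['cy'])/f(c)*z,z],-1); return (p-c['t'])@c['R']
def onplane(c,u,v,h):
    d=c['R'].T@np.array([(u-c['cx'])/f(c),(v-c['cy'])/f(c),1]); o=-c['R'].T@c['t']
    return o+d*(h-o[2])/d[2]
def px(c,X):
    q=c['R']@np.asarray(X,float)+c['t']; return q[:2]/q[2]*f(c)+[c['cx'],c['cy']]
E
python3 - <<'E'
from h import *
for n in('scene','top'):
    c=shot(n,n+'0'); print(n,c['fovy'],-c['R'].T@c['t'],c['R'].round(2).tolist())
print(env.state())
E
```

```text
scene 43.24085245550194 [1404.44108012  -77.41881004 1175.40640111] [[0.11, 0.99, 0.02], [0.79, -0.08, -0.61], [-0.61, 0.08, -0.79]]
top 53.201520501587574 [ 558.53866653   17.87082486 1105.08887957] [[-0.02, -1.0, 0.01], [-1.0, 0.02, -0.03], [0.03, -0.01, -1.0]]
{'t': 0.1, 'joints': array([ 1.21939949e+00,  4.91449826e-01,  1.55939549e+00, -5.93220026e-05,
        1.09173099e+00, -1.05581643e-01]), 'qvel': array([-0.00139603, -0.00266603, -0.00093236,  0.0005936 ,  0.00190945,
        0.00068936]), 'tau': array([ 1.60475825e-03, -6.13624907e+01, -2.58604842e+01,  6.93660672e-02,
        4.70491592e-02, -7.93159006e-05]), 'eef_pos': array([152.01589484, 606.07372312, 291.74847769]), 'tcp_rot': array([-3.14060894e+00, -5.13385045e-05,  2.89580481e+00]), 'ft_force': array([ 0.01874476,  0.77711888, -0.83458628]), 'moment': array([0.00507427, 0.06322482, 0.01899285]), 'grip_force': 0.0, 'opening': 0.9986656135518817}
```

View pics/scene0.png

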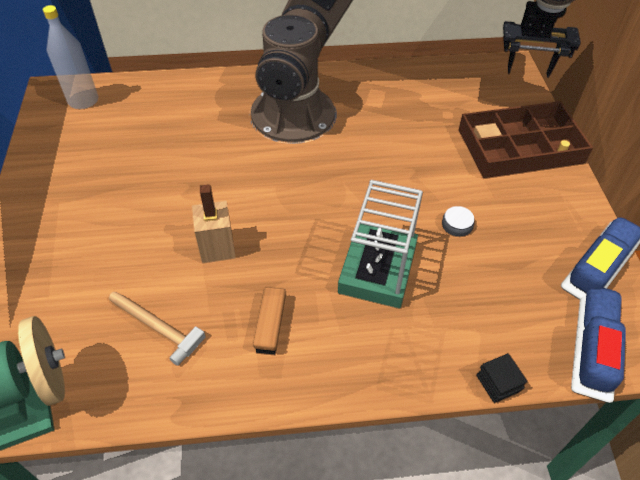

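View pics/top0.png

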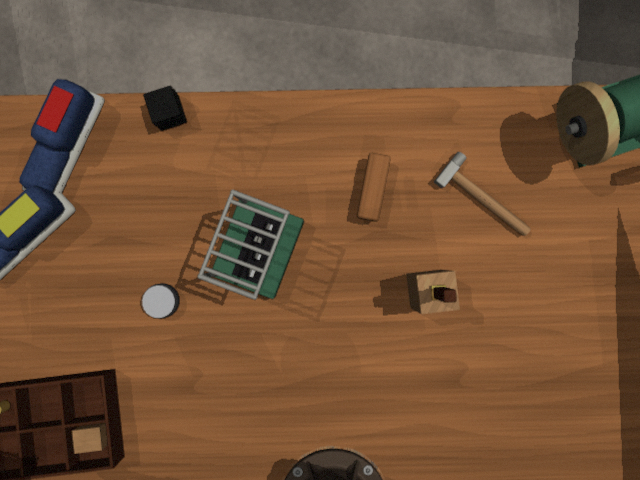

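Scene: awl in block at about (208,200) px, panel with guard at (380,245), brush (270,320), hammer (160,330), tin (458,220). In the top view the panel is at (255,245), open side to the right; the block is at (437,292). Next an enlarged crop.

Run:
```python
from h import *
c=load('top0'); s=load('scene0')
a=cv2.resize(c['color'][180:310,190:310],None,fx=4,fy=4,interpolation=cv2.INTER_CUBIC)[:,:,::-1]
b=cv2.resize(s['color'][170:310,335:425],None,fx=3.7,fy=3.7,interpolation=cv2.INTER_CUBIC)[:,:,::-1]
h=max(a.shape[0],b.shape[0]); im=np.zeros((h,a.shape[1]+b.shape[1],3),np.uint8)
im[:a.shape[0],:a.shape[1]]=a; im[:b.shape[0],a.shape[1]:]=b
print(im.shape); cv2.imwrite('pics/crop1.png',im[:600,:])
for n,d in(('top',c),('scene',s)):
    P=cloud(d); col=d['color'].astype(int)
    # block top & awl
    m=(abs(P[...,0]-430)<130)&(P[...,1]<-120)&(P[...,1]>-330)
    for lo,hi in((112,125),(126,131),(195,230)):
        k=m&(P[...,2]>lo)&(P[...,2]<hi); 
        if k.sum()>3:
            print(n,lo,k.sum(),P[k].mean(0).round(1),cv2.minAreaRect(P[k][:,:2].astype(np.float32)))
    k=(col[...,1]>col[...,0]+25)&(abs(P[...,2]-50)<6)&(abs(P[...,0]-600)<200)&(abs(P[...,1]-150)<200)
    print(n,'deck',k.sum(),P[k].mean(0).round(1),cv2.minAreaRect(P[k][:,:2].astype(np.float32)))
    k=(abs(P[...,2]-200)<12)&(abs(P[...,0]-560)<180)&(abs(P[...,1]-150)<150)
    print(n,'guard',k.sum(),P[k].mean(0).round(1),cv2.minAreaRect(P[k][:,:2].astype(np.float32)))
```

```text
(520, 813, 3)
top 112 1171 [ 482.  -218.4  120.5] ((480.6142578125, -222.42286682128906), (80.15448760986328, 81.07415771484375), 5.626584053039551)
top 126 56 [ 484.8 -214.9  128.2] ((475.1028137207031, -216.9368438720703), (27.243331909179688, 49.669464111328125), 77.06321716308594)
top 195 192 [ 481.2 -220.9  210.6] ((480.856689453125, -222.7037353515625), (23.86773109436035, 24.696901321411133), 2.0982701778411865)
top deck 2339 [579.3 146.5  50.4] ((583.6597900390625, 156.815673828125), (148.34263610839844, 186.40431213378906), 67.9378662109375)
top guard 2541 [584.4 161.4 203.8] ((584.8534545898438, 161.6280975341797), (119.45783996582031, 180.16697692871094), 68.00537872314453)
scene 112 806 [ 491.6 -221.5  118.4] ((483.9253845214844, -222.18115234375), (86.6600112915039, 80.10709381103516), 5.785933494567871)
scene 126 30 [ 495.1 -220.8  127.6] ((499.36297607421875, -222.00738525390625), (48.36073303222656, 27.401880264282227), 1.1101137399673462)
scene 195 139 [ 488.3 -221.4  206.9] ((485.962646484375, -221.59481811523438), (23.91841697692871, 25.1676025390625), 88.235107421875)
scene deck 1914 [609.6 147.5  48.7] ((589.25439453125, 155.62796020507812), (148.3115997314453, 190.62522888183594), 67.92256164550781)
scene guard 1866 [594.  161.1 201.6] ((589.17138671875, 161.91452026367188), (119.27413940429688, 182.48631286621094), 68.09685516357422)
```

View pics/crop1.png

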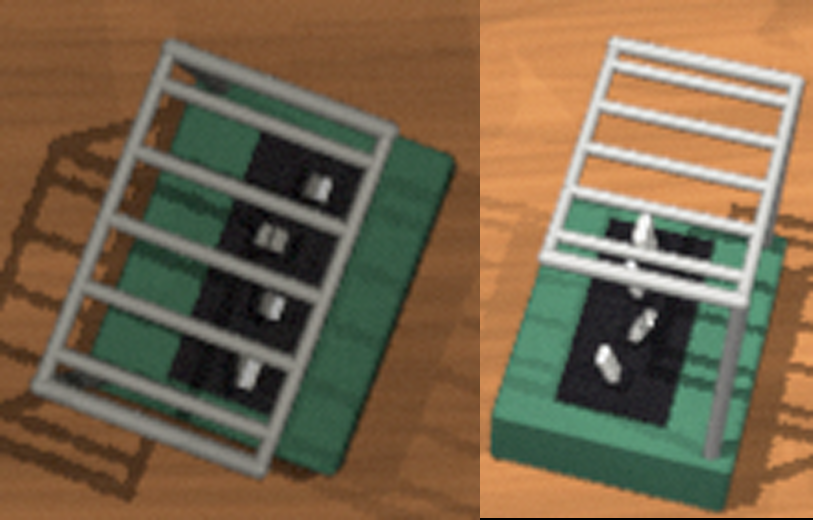

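```bash
cat >> h.py <<'E'
from scipy.spatial.transform import Slerp
def cur():
    s=env.state(); return s['eef_pos'],Ro.from_euler('xyz',s['tcp_rot'])
def rows(p1,R1,n,start=None):
    """rows from start (measured pose by default) to p1,R1 in n rows; prints fractions"""
    p0,R0=start or cur(); sl=Slerp([0,1],Ro.concatenate([R0,R1]))
    out=[];p=p0;R=R0
    for k in range(1,n+1):
        q=p0+(np.asarray(p1)-p0)*k/n; Q=sl(k/n)
        d=np.r_[R.inv().apply(q-p)/60,(R.inv()*Q).as_rotvec()/np.radians(10)]; d=d.round(3)+0
        p=p+R.apply(d[:3]*60); R=R*Ro.from_rotvec(d[3:]*np.radians(10)); out.append(' '.join(f'{x:g}' for x in d))
    print('; '.join(out),'| max',np.abs(np.array([list(map(float,o.split())) for o in out])).max()); return p,R
XD=np.array([np.cos(np.radians(68)),np.sin(np.radians(68)),0]); YD=np.array([-XD[1],XD[0],0]); PO=np.array([584,152,0.])
def pw(x,y,z): return PO+x*XD+y*YD+np.array([0,0,z])
def down(yaw): return Ro.from_euler('xyz',[np.pi,0,np.radians(yaw)])
def tilt(a,yaw=158): return down(yaw)*Ro.from_rotvec([-np.radians(a),0,0])
E
python3 - <<'E'
from h import *
s=rows([510,0,380],down(158),12)
rows(pw(-165,0,330),tilt(45),5,s)
E
```

```text
-0.687 -0.696 -0.122 0 0 0.066; -0.695 -0.687 -0.122 -0.001 0 0.066; -0.703 -0.68 -0.122 0 0 0.066; -0.711 -0.671 -0.122 -0.001 0 0.066; -0.718 -0.663 -0.122 0 0 0.066; -0.726 -0.655 -0.122 -0.001 0 0.066; -0.734 -0.647 -0.123 0 0 0.066; -0.74 -0.638 -0.122 -0.001 0 0.066; -0.749 -0.629 -0.122 0 0 0.066; -0.755 -0.621 -0.123 -0.001 0 0.066; -0.762 -0.612 -0.122 0 0 0.066; -0.77 -0.603 -0.123 -0.001 0 0.066 | max 0.77
-0.039 0.012 0.167 -0.9 0 0; -0.039 -0.014 0.166 -0.9 0 0; -0.039 -0.04 0.163 -0.9 0 0; -0.038 -0.065 0.154 -0.9 0 0; -0.039 -0.088 0.142 -0.9 0 0 | max 0.9
```

Request:
{"api": "send_rows", "payload": {
  "series": "-0.69 -0.69 -0.12 0 0 0.07; -0.7 -0.69 -0.12 0 0 0.07; -0.7 -0.68 -0.12 0 0 0.07; -0.71 -0.67 -0.12 0 0 0.07; -0.72 -0.66 -0.12 0 0 0.07"
}}

```text
t: 0.72
eef_pos: [301.9, 352.1, 328.4]
tcp_rot: [-3.142, -0.0, 2.835]
ft_force: [1.2, 0.1, 0.1]
opening: 0.998
grip_force: 0.0
```

Request:
{"api": "send_rows", "payload": {
  "series": "-0.73 -0.65 -0.12 0 0 0.07; -0.73 -0.65 -0.12 0 0 0.07; -0.74 -0.64 -0.12 0 0 0.07; -0.75 -0.63 -0.12 0 0 0.06; -0.75 -0.62 -0.12 0 0 0.06"
}}

```text
t: 1.35
eef_pos: [449.7, 98.7, 364.5]
tcp_rot: [3.141, -0.0, 2.777]
ft_force: [0.0, 0.9, -0.1]
opening: 1.002
grip_force: 0.0
```

Request:
{"api": "send_rows", "payload": {
  "series": "-0.76 -0.61 -0.12 0 0 0.06; -0.77 -0.6 -0.12 0 0 0.06; 0 0 0 0 0 0"
}}

```text
t: 1.72
eef_pos: [509.8, -3.2, 378.3]
tcp_rot: [-3.141, 0.0, 2.752]
ft_force: [-0.5, 0.4, -0.2]
opening: 0.997
grip_force: 0.0
```

Request:
{"api": "send_rows", "payload": {
  "series": "-0.04 0.01 0.17 -0.9 0 0; -0.04 -0.01 0.17 -0.9 0 0; -0.04 -0.04 0.16 -0.9 0 0; -0.04 -0.06 0.15 -0.9 0 0; -0.04 -0.09 0.14 -0.9 0 0"
}}

```text
t: 2.35
eef_pos: [520.6, -0.5, 328.8]
tcp_rot: [2.351, 0.001, 2.756]
ft_force: [0.0, 1.2, -0.0]
opening: 0.998
grip_force: 0.0
```

Run:
```python
from h import *
s=env.state();print(s['t'],s['joints'].round(2),s['eef_pos'],s['tcp_rot'])
p,R=cur();print(R.as_matrix().round(3),pw(-165,0,330))
c=shot('wrist','w1')
```

```text
2.35 [-0.4   0.32  1.92  0.9   1.13 -2.09] [ 5.20643594e+02 -4.96903371e-01  3.28760024e+02] [2.35099613e+00 5.77058121e-04 2.75618236e+00]
[[-0.927  0.264  0.268]
 [ 0.376  0.652  0.658]
 [-0.001  0.711 -0.703]] [522.18991209  -0.985336   330.        ]
```

View pics/w1.png

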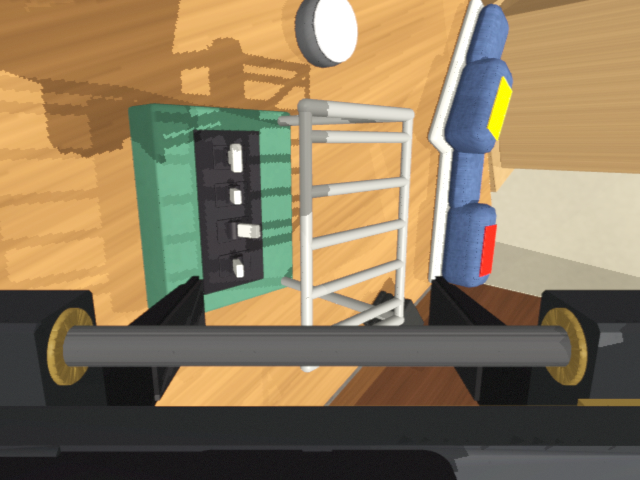

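The wrist view shows the open side clearly. The wide T-headed paddle is the topmost at (236,157), plain ones are at (236,196) and (238,270), and the post-side one is at (248,231).

Run:
```python
from h import *
c=load('w1'); P=cloud(c)
def loc(X): d=X-PO; return np.array([d@XD,d@YD,X[2]])
L=np.stack([(P-PO)@XD,(P-PO)@YD,P[...,2]],-1)
col=c['color'].astype(int)
for n,(u0,u1,v0,v1) in dict(wide=(222,252,138,178),b=(225,250,183,210),d=(230,265,218,245),c=(228,250,256,282)).items():
    sub=L[v0:v1,u0:u1]; cc=col[v0:v1,u0:u1]; m=(cc.min(-1)>110)&(sub[...,2]>55)&(sub[...,2]<100)
    q=sub[m]; print(n,m.sum(),'min',q.min(0).round(1),'max',q.max(0).round(1),'mean',q.mean(0).round(1)); t=q[q[:,2]>q[:,2].max()-5]; print('  top',t.mean(0).round(1))
k=(abs(L[...,2]-50)<4)&(col[...,1]>col[...,0]+25); k[290:]=False
print('deck',L[k][:,2].mean(), cv2.minAreaRect(L[k][:,:2].astype(np.float32)),L[k].min(0),L[k].max(0))
k=(abs(L[...,2]-200)<9)&(abs(L[...,0])<90)&(abs(L[...,1])<110)
print('guard',cv2.minAreaRect(L[k][:,:2].astype(np.float32)),L[k].min(0),L[k].max(0))
```

```text
wide 323 min [-14.5  41.1  56.5] max [-4.7 64.  80.3] mean [-10.8  52.6  75.9]
  top [-10.9  52.6  78.1]
b 152 min [-14.1  10.5  57. ] max [-3.2 24.5 78.4] mean [-10.   18.8  72.1]
  top [-10.7  18.6  76. ]
d 289 min [ -0.8 -21.7  57.7] max [13.4 -9.5 78.8] mean [  4.7 -15.2  69.1]
  top [  8.  -15.3  76.3]
c 148 min [-15.1 -57.3  56. ] max [  6.4 -43.2  78.2] mean [-10.2 -48.   71.3]
  top [-11.8 -49.1  75.7]
deck 48.71475829330272 ((261.2516784667969, 43.405303955078125), (692.8155517578125, 291.1497802734375), 16.973716735839844) [-70.04015209 -91.94235657  46.00257174] [551.91160871 281.60667919  53.99222506]
guard ((9.038856506347656, 2.21368408203125), (118.91500854492188, 178.86578369140625), 0.13780254125595093) [-50.62176264 -87.08693816 191.07342807] [ 68.50178801  91.51924269 204.92381513]
```

Run:
```python
from h import *
rows([482,-222,335],down(180),7)
```

```text
-0.114 -0.35 -0.388 0.645 0.124 -0.3; -0.086 -0.397 -0.348 0.645 0.124 -0.301; -0.057 -0.437 -0.302 0.645 0.124 -0.3; -0.028 -0.47 -0.252 0.645 0.124 -0.3; 0.003 -0.497 -0.198 0.644 0.124 -0.301; 0.033 -0.515 -0.141 0.645 0.124 -0.3; 0.063 -0.524 -0.08 0.645 0.124 -0.301 | max 0.645
```

Request:
{"api": "send_rows", "payload": {
  "series": "-0.11 -0.35 -0.39 0.645 0.124 -0.3; -0.09 -0.4 -0.35 0.645 0.124 -0.3; -0.06 -0.44 -0.3 0.645 0.124 -0.3; -0.03 -0.47 -0.25 0.645 0.124 -0.3"
}}

```text
t: 2.9
eef_pos: [499.1, -128.4, 335.4]
tcp_rot: [2.819, 0.037, 2.98]
ft_force: [0.4, 0.4, -0.5]
opening: 0.999
grip_force: 0.0
```

Request:
{"api": "send_rows", "payload": {
  "series": "0 -0.5 -0.2 0.645 0.124 -0.3; 0.03 -0.52 -0.14 0.645 0.124 -0.3; 0.06 -0.52 -0.08 0.645 0.124 -0.3; 0 0 0 0 0 0"
}}

```text
t: 3.4
eef_pos: [483.6, -222.8, 340.2]
tcp_rot: [-3.127, -0.002, -3.141]
ft_force: [-1.0, -0.6, 0.2]
opening: 0.999
grip_force: 0.0
```

Run:
```python
from h import *
s=env.state();print(s['joints'].round(2),s['eef_pos'],s['tcp_rot'])
c=shot('wrist','w2'); P=cloud(c)
m=(abs(P[...,0]-480)<70)&(abs(P[...,1]+222)<70)
for lo,hi in((112,124),(125,131),(200,225)):
    k=m&(P[...,2]>lo)&(P[...,2]<hi)
    if k.sum()>5: print(lo,k.sum(),P[k][:,2].mean(),cv2.minAreaRect(P[k][:,:2].astype(np.float32)))
```

```text
[-0.55  0.31  1.72 -0.02  1.1  -2.12] [ 483.63321595 -222.83823593  340.1766767 ] [-3.12675199e+00 -1.76155561e-03 -3.14131870e+00]
112 8368 118.75707444144484 ((482.25897216796875, -221.97166442871094), (80.41254425048828, 80.33177185058594), 5.35671329498291)
125 333 126.72472800434858 ((477.3292541503906, -222.10305786132812), (29.969926834106445, 21.328237533569336), 89.6260986328125)
200 1981 209.96217083125157 ((481.7007751464844, -222.125), (24.27716636657715, 23.928264617919922), 0.6021597385406494)
```

View pics/w2.png

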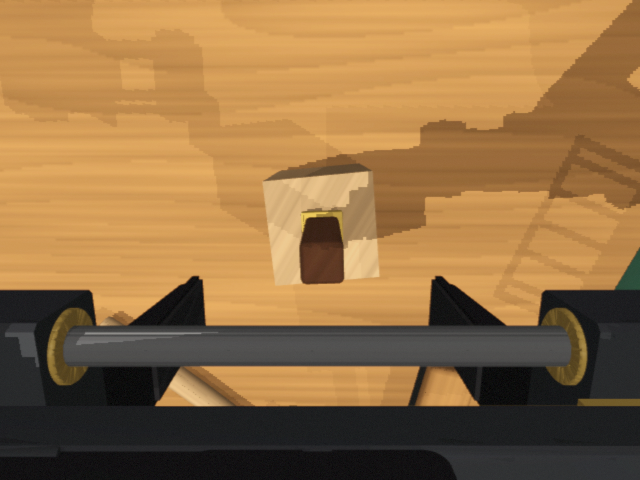

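Handle is at (322,265) px, square to the fingers, measured (482,-222). Now descend and grip.

Run:
```python
from h import *
rows([482,-222,229],down(180.5),4)
```

```text
0.006 0.006 0.462 -0.017 -0.002 -0.013; 0.006 0.005 0.462 -0.018 -0.003 -0.013; 0.007 0.003 0.463 -0.017 -0.002 -0.012; 0.006 0.002 0.462 -0.018 -0.003 -0.013 | max 0.463
```

Request:
{"api": "send_rows", "payload": {
  "series": "0.006 0.005 0.462 -0.018 0 -0.013; 0.006 0.004 0.462 -0.018 0 -0.013; 0.006 0.003 0.462 -0.018 0 -0.013; 0.006 0.002 0.462 -0.018 0 -0.013; 0 0 0 0 0 0"
}}

```text
t: 4.08
eef_pos: [481.5, -221.8, 227.5]
tcp_rot: [3.139, -0.005, -3.132]
ft_force: [0.3, 0.2, 0.8]
opening: 1.006
grip_force: 0.0
```

Request:
{"api": "send_rows", "payload": {
  "series": "0 0 0 0 0 0; 0 0 0 0 0 0; 0 0 0 0 0 0; 0 0 0 0 0 0; 0 0 0 0 0 0",
  "fingers": 0
}}

```text
t: 4.7
eef_pos: [481.8, -223.0, 228.9]
tcp_rot: [3.141, -0.002, -3.132]
ft_force: [0.9, 0.1, 0.0]
opening: 0.532
grip_force: 0.0
```

Request:
{"api": "send_rows", "payload": {
  "series": "0 0 0 0 0 0; 0 0 0 0 0 0; 0 0 0 0 0 0; 0 0 0 0 0 0; 0 0 0 0 0 0"
}}

```text
t: 5.32
eef_pos: [481.8, -222.9, 228.7]
tcp_rot: [3.141, -0.002, -3.132]
ft_force: [-0.5, -0.1, -1.1]
opening: 0.253
grip_force: 30.0
```

Run:
```python
from h import *
def tcp(x,y,z,a): return pw(x,y,z)-209*tilt(a).as_matrix()[:,2]
s=(np.array([481.8,-222.9,363]),down(180.5))
t=tcp(-80,52,95,45); print(t)
s=rows(t,tilt(45),7,s)
```

```text
[450.45655783 -39.71932562 242.78531727]
0.071 0.437 0.286 -0.634 -0.126 0.305; 0.1 0.398 0.331 -0.635 -0.126 0.304; 0.127 0.353 0.37 -0.634 -0.127 0.305; 0.154 0.303 0.403 -0.635 -0.126 0.305; 0.177 0.248 0.429 -0.634 -0.126 0.304; 0.199 0.189 0.45 -0.634 -0.126 0.305; 0.217 0.127 0.463 -0.635 -0.126 0.305 | max 0.635
```

Request:
{"api": "send_rows", "payload": {
  "series": "0 0 -0.4 0 0 0; 0 0 -0.6 0 0 0; 0 0 -0.6 0 0 0; 0 0 -0.64 0 0 0; 0 0 0 0 0 0"
}}

```text
t: 5.95
eef_pos: [482.5, -223.2, 365.5]
tcp_rot: [-3.139, 0.002, -3.132]
ft_force: [-0.2, 0.3, -2.1]
opening: 0.253
grip_force: 30.0
```

Request:
{"api": "send_rows", "payload": {
  "series": "0.07 0.44 0.29 -0.635 -0.126 0.305; 0.1 0.4 0.33 -0.635 -0.126 0.305; 0.13 0.35 0.37 -0.635 -0.126 0.305; 0.15 0.3 0.4 -0.635 -0.126 0.305"
}}

```text
t: 6.45
eef_pos: [463.4, -117.5, 293.0]
tcp_rot: [2.689, 0.034, 2.923]
ft_force: [0.8, 0.6, -1.6]
opening: 0.25
grip_force: 30.0
```

Request:
{"api": "send_rows", "payload": {
  "series": "0.18 0.25 0.43 -0.635 -0.126 0.305; 0.2 0.19 0.45 -0.635 -0.126 0.305; 0.22 0.13 0.46 -0.635 -0.126 0.305; 0 0 0 0 0 0; 0 0 0 0 0 0"
}}

```text
t: 7.08
eef_pos: [450.3, -40.2, 243.3]
tcp_rot: [2.358, -0.002, 2.759]
ft_force: [-0.6, 0.1, -1.3]
opening: 0.253
grip_force: 30.0
```

Run:
```python
from h import *
st=env.state();print(st['t'],st['joints'].round(2),st['eef_pos'],st['tcp_rot'])
p,R=cur(); tip=p+209*R.as_matrix()[:,2]; d=tip-PO; print('tip panel',d@XD,d@YD,tip[2], 'axis',R.as_matrix()[:,2]@XD,R.as_matrix()[:,2]@YD)
def tcp(x,y,z,a): return pw(x,y,z)-209*tilt(a).as_matrix()[:,2]
s=rows(tcp(-30,52,70,45),tilt(45),2)
s=rows(tcp(0,52,70,45),tilt(45),3,s)
c=shot('scene','s2'); w=shot('wrist','w3')
cv2.imwrite('pics/c2.png',np.hstack([cv2.resize(c['color'][150:310,270:430],(480,480))[:,:,::-1],cv2.resize(w['color'][0:320,120:320],(300,480))[:,:,::-1]]))
```

```text
7.075 [-0.55  0.39  2.13  0.94  1.04 -2.41] [450.33369743 -40.2425556  243.29736174] [ 2.35841753e+00 -2.23540345e-03  2.75918980e+00]
tip panel -80.86075414075779 52.48044608816858 95.18424675657528 axis 0.7055297504116692 0.00269156605573251
0 0.148 0.448 -0.006 -0.008 -0.001; 0 0.148 0.448 -0.007 -0.007 -0.002 | max 0.448
0 0.118 0.118 0 0 0; 0 0.118 0.117 0 0 0; 0 0.118 0.118 0 0 0 | max 0.118
```

View pics/c2.png

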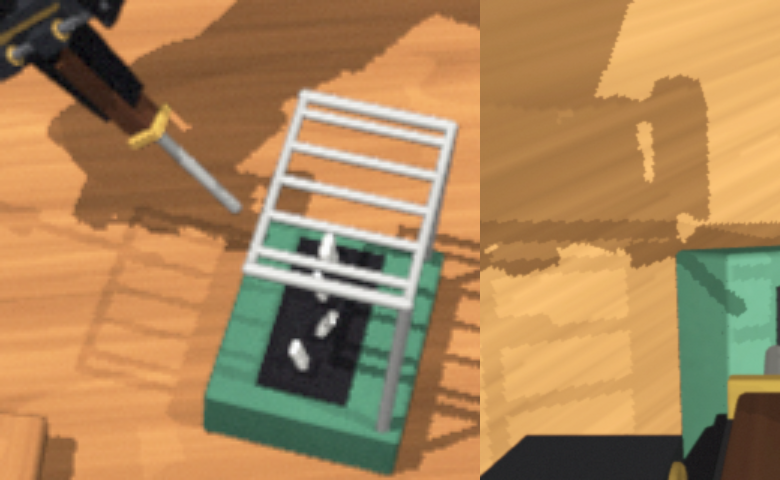

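The awl is held straight, its tip at (238,208) in the crop, just outside the guard and in line with the wide paddle at (328,245). Pushing in.

Request:
{"api": "send_rows", "payload": {
  "series": "0 0.15 0.45 0 0 0; 0 0.15 0.45 0 0 0; 0 0.12 0.12 0 0 0; 0 0.12 0.12 0 0 0; 0 0.08 0.08 0 0 0"
}}

```text
t: 7.8
eef_pos: [479.5, 32.7, 218.5]
tcp_rot: [2.356, -0.001, 2.758]
ft_force: [-1.6, -4.0, 0.9]
opening: 0.25
grip_force: 30.0
```

```bash
cat > tip.py <<'E'
from h import *
p,R=cur(); tip=p+209*R.as_matrix()[:,2]; d=tip-PO; print('tip panel',d@XD,d@YD,tip[2],env.state()['ft_force'])
for n in('top','scene'):
    c=env.read_camera(n); P=cloud(c); L=np.stack([(P-PO)@XD,(P-PO)@YD,P[...,2]],-1)
    m=(c['color'].min(-1)>100)&(L[...,2]>58)&(L[...,2]<90)&(abs(L[...,0])<30)
    for y in(51,17,-17,-51):
        q=L[m&(abs(L[...,1]-y)<13)]
        if len(q)>3: print(n,y,len(q),'top',q[q[:,2]>q[:,2].max()-6].mean(0).round(1))
E
python3 tip.py
```

```text
tip panel -1.9610319895822255 52.410755798425214 70.69912196295377 [-1.56040673 -3.95465527  0.9236871 ]
top 51 24 top [ 2.2 56.9 82.7]
top 17 19 top [-11.   20.2  77.9]
top -17 23 top [  7.8 -13.9  78.7]
top -51 21 top [-11.9 -48.9  77.7]
scene 51 63 top [-12.2  47.8  86.3]
scene 17 11 top [-8.1 16.2 79.6]
scene -17 32 top [  9.6 -18.7  77.8]
scene -51 38 top [ -9.3 -53.   76.7]
```

Contact is made and the paddle is past upright. Push a few mm further.

Request:
{"api": "send_rows", "payload": {
  "series": "0 0.04 0.04 0 0 0; 0 0.04 0.04 0 0 0; 0 0 0 0 0 0"
}}

```text
t: 8.28
eef_pos: [481.8, 39.1, 217.9]
tcp_rot: [2.356, -0.002, 2.758]
ft_force: [-0.3, -2.3, -0.5]
opening: 0.255
grip_force: 30.0
```

```bash
python3 tip.py
```

```text
tip panel 4.842708581523002 52.969347036254646 70.13498931001715 [-0.31499491 -2.30627279 -0.48645428]
top 51 18 top [11.3 56.7 80.2]
top 17 20 top [-11.   20.5  78.4]
top -17 22 top [  8.9 -14.4  79.1]
top -51 18 top [-11.6 -48.6  78.1]
scene 51 73 top [-7.5 48.9 85.8]
scene 17 11 top [-7.  17.  79.1]
scene -17 33 top [ 10.  -21.6  80.4]
scene -51 39 top [ -9.7 -52.9  76.7]
```

Request:
{"api": "send_rows", "payload": {
  "series": "0 0.03 0.03 0 0 0; 0 0 0 0 0 0; 0 0 0 0 0 0"
}}

```text
t: 8.75
eef_pos: [482.6, 40.3, 218.0]
tcp_rot: [2.358, -0.001, 2.758]
ft_force: [-9.0, -17.6, 9.3]
opening: 0.252
grip_force: 30.0
```

```bash
python3 tip.py | head -2
```

```text
tip panel 5.955144836503926 52.30598986263896 69.92629956126183 [ -8.96437569 -17.57493792   9.34534504]
top 51 18 top [11.1 57.1 80.6]
```

Force has jumped to about 20 N, so the paddle is on its stop. Retract and go back upright above the block.

Request:
{"api": "send_rows", "payload": {
  "series": "0 -0.15 -0.15 0 0 0; 0 -0.3 -0.3 0 0 0; 0 -0.35 -0.35 0 0 0; 0 -0.3 -0.3 0 0 0; 0 0 0 0 0 0"
}}

```text
t: 9.48
eef_pos: [447.6, -46.3, 217.8]
tcp_rot: [2.356, -0.003, 2.756]
ft_force: [-0.5, 0.5, -0.9]
opening: 0.252
grip_force: 30.0
```

```bash
python3 - <<'E'
from h import *
p,R=cur(); tip=p+209*R.as_matrix()[:,2]; d=tip-PO; print('tip panel',d@XD,d@YD,tip[2],env.state()['ft_force'])
rows([482,-222.5,375],down(180.5),8)
E
python3 tip.py|tail -8
```

```text
tip panel -87.08922366658041 52.47982731514799 70.08871481322555 [-0.53599789  0.5292524  -0.86777523]
-0.203 0.011 -0.454 0.556 0.109 -0.268; -0.195 -0.043 -0.455 0.556 0.109 -0.269; -0.182 -0.096 -0.453 0.556 0.109 -0.268; -0.168 -0.147 -0.444 0.555 0.108 -0.268; -0.151 -0.197 -0.43 0.556 0.109 -0.269; -0.134 -0.245 -0.412 0.556 0.109 -0.268; -0.113 -0.29 -0.388 0.556 0.109 -0.268; -0.091 -0.33 -0.36 0.556 0.109 -0.269 | max 0.556
top 51 29 top [11.4 57.2 79.9]
top 17 20 top [-10.9  19.8  78.4]
top -17 22 top [  8.2 -13.9  80.3]
top -51 21 top [-11.8 -48.7  76.9]
scene 51 44 top [12.9 49.5 78.5]
scene 17 11 top [-9.9 19.8 78.4]
scene -17 31 top [ 10.  -18.3  79.3]
scene -51 40 top [ -9.7 -52.5  77.2]
```

Request:
{"api": "send_rows", "payload": {
  "series": "-0.2 0.01 -0.45 0.556 0.109 -0.268; -0.195 -0.04 -0.455 0.556 0.109 -0.268; -0.18 -0.1 -0.45 0.556 0.109 -0.268; -0.17 -0.15 -0.445 0.556 0.109 -0.268"
}}

```text
t: 10.07
eef_pos: [465.3, -132.7, 296.9]
tcp_rot: [2.752, 0.038, 2.958]
ft_force: [0.3, 0.5, -2.4]
opening: 0.251
grip_force: 30.0
```

Request:
{"api": "send_rows", "payload": {
  "series": "-0.15 -0.2 -0.43 0.556 0.109 -0.268; -0.135 -0.245 -0.41 0.556 0.109 -0.268; -0.11 -0.29 -0.39 0.556 0.109 -0.268; -0.09 -0.33 -0.36 0.556 0.109 -0.268; 0 0 0 0 0 0"
}}

```text
t: 10.7
eef_pos: [482.8, -220.3, 375.4]
tcp_rot: [-3.141, 0.002, -3.13]
ft_force: [0.8, 1.2, -2.2]
opening: 0.252
grip_force: 30.0
```

Request:
{"api": "send_rows", "payload": {
  "series": "0 0 0 0 0 0; 0 0 0 0 0 0"
}}

```text
t: 10.95
eef_pos: [481.9, -220.5, 373.8]
tcp_rot: [3.14, -0.001, -3.131]
ft_force: [-0.3, 0.5, -0.5]
opening: 0.254
grip_force: 30.0
```

```bash
cat > chk.py <<'E'
from h import *
import sys
st=env.state(); print(st['t'],st['joints'].round(2),st['eef_pos'],st['tcp_rot'])
p,R=cur(); tip=p+209*R.as_matrix()[:,2]; print('nominal tip',tip.round(1))
ims=[]
for n in('scene','top','wrist'):
    c=shot(n,n+sys.argv[1])
    if n=='wrist': ims.append(cv2.resize(c['color'],(400,300)))
    else:
        u,v=px(c,[482,-222,170]).round().astype(int); ims.append(cv2.resize(c['color'][v-50:v+50,u-33:u+34],(200,300),interpolation=cv2.INTER_CUBIC))
    # shank: grey pixels near nominal axis
    P=cloud(c); X=P-p; s=X@R.as_matrix()[:,2]; r=np.stack([X@R.as_matrix()[:,0],X@R.as_matrix()[:,1]],-1)
    for lo,hi in((78,98),(110,117),(120,150),(150,180),(180,214)):
        m=(s>lo)&(s<hi)&(np.linalg.norm(r,axis=-1)<25)&(P[...,2]>124)
        if m.sum()>5: print(n,lo,m.sum(),'xy min',r[m].min(0).round(1),'max',r[m].max(0).round(1),'smax',s[m].max().round(1))
cv2.imwrite(f'pics/chk{sys.argv[1]}.png',np.hstack(ims)[:,:,::-1])
E
python3 chk.py 4
```

```text
10.95 [-0.55  0.28  1.67  0.    1.19 -2.14] [ 481.87698563 -220.47736316  373.81451221] [ 3.13991112e+00 -1.22243375e-03 -3.13119686e+00]
nominal tip [ 481.6 -220.1  164.8]
scene 78 88 xy min [-18.2 -16.1] max [ 1.3 16.2] smax 97.9
scene 120 47 xy min [-11.   -4.9] max [-1.9  4.8] smax 149.6
scene 150 42 xy min [-9.5 -5.4] max [-0.4  5. ] smax 179.8
scene 180 36 xy min [-9.5 -4.9] max [0.7 4.6] smax 206.6
top 78 8 xy min [-4.5 10.5] max [10.7 11.7] smax 98.0
top 150 7 xy min [-0.   2.1] max [4.8 4. ] smax 169.3
wrist 78 704 xy min [  8.1 -16.6] max [12.1 16.3] smax 98.0
wrist 120 7 xy min [ 4.2 -2.3] max [4.7 1.7] smax 150.0
wrist 150 162 xy min [ 0.1 -5.2] max [5.  4.5] smax 179.8
wrist 180 106 xy min [ 0.7 -5.3] max [4.8 4.2] smax 204.7
```

View pics/chk4.png

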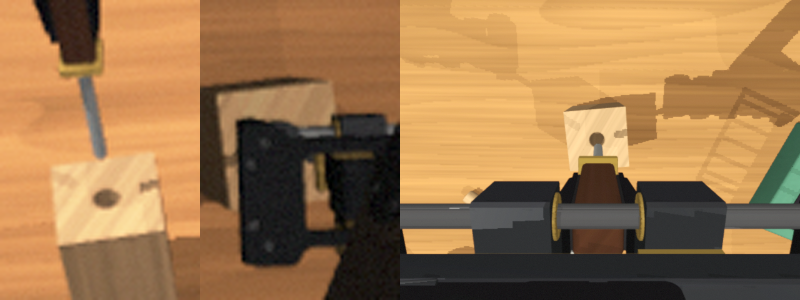

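The shank hangs straight and centred over the hole (597,138 in the wrist crop). Lower it with a 2 mm correction.

Request:
{"api": "send_rows", "payload": {
  "series": "0 -0.03 0.2 0 0 0; 0 0 0.5 0 0 0; 0 0 0.5 0 0 0; 0 0 0.5 0 0 0; 0 0 0.3 0 0 0"
}}

```text
t: 11.72
eef_pos: [481.6, -222.9, 252.5]
tcp_rot: [3.141, -0.002, -3.131]
ft_force: [-1.0, 0.9, -0.7]
opening: 0.257
grip_force: 30.0
```

Request:
{"api": "send_rows", "payload": {
  "series": "0 0 0.3 0 0 0; 0 0 0.07 0 0 0; 0 0 0 0 0 0; 0 0 0 0 0 0"
}}

```text
t: 12.22
eef_pos: [482.3, -223.2, 233.1]
tcp_rot: [-3.14, 0.001, -3.131]
ft_force: [-0.2, -0.5, -1.6]
opening: 0.251
grip_force: 30.0
```

Request:
{"api": "send_rows", "payload": {
  "series": "0 0 0.04 0 0 0; 0 0 0 0 0 0; 0 0 0 0 0 0"
}}

```text
t: 12.6
eef_pos: [482.1, -223.1, 230.2]
tcp_rot: [-3.141, -0.0, -3.131]
ft_force: [-0.7, -0.4, -0.9]
opening: 0.25
grip_force: 30.0
```

Request:
{"api": "send_rows", "payload": {
  "series": "0 0 0.03 0 0 0; 0 0 0 0 0 0; 0 0 0 0 0 0"
}}

```text
t: 12.98
eef_pos: [482.2, -223.1, 228.6]
tcp_rot: [-3.141, 0.0, -3.131]
ft_force: [-0.6, 0.6, 5.7]
opening: 0.247
grip_force: 30.0
```

Seating contact is felt (5.7 N). Release and withdraw.

Request:
{"api": "send_rows", "payload": {
  "series": "0 0 0 0 0 0; 0 0 0 0 0 0; 0 0 0 0 0 0; 0 0 0 0 0 0; 0 0 0 0 0 0",
  "fingers": 0.9
}}

```text
t: 13.6
eef_pos: [482.2, -223.1, 228.3]
tcp_rot: [-3.141, -0.0, -3.131]
ft_force: [0.1, -0.1, 0.9]
opening: 0.718
grip_force: 0.0
```

Request:
{"api": "send_rows", "payload": {
  "series": "0 0 0 0 0 0; 0 0 0 0 0 0; 0 0 0 0 0 0; 0 0 0 0 0 0; 0 0 0 0 0 0"
}}

```text
t: 14.22
eef_pos: [482.2, -223.1, 228.3]
tcp_rot: [-3.141, -0.0, -3.131]
ft_force: [-0.6, 0.1, -1.2]
opening: 0.904
grip_force: 0.0
```

Request:
{"api": "send_rows", "payload": {
  "series": "0 0 -0.3 0 0 0; 0 0 -0.6 0 0 0; 0 0 -0.7 0 0 0; 0 0 -0.6 0 0 0; 0 0 0 0 0 0"
}}

```text
t: 14.85
eef_pos: [482.5, -223.2, 362.8]
tcp_rot: [-3.138, 0.004, -3.131]
ft_force: [-0.2, -0.1, -0.7]
opening: 0.904
grip_force: 0.0
```

```bash
python3 - <<'E'
from h import *
c=shot('wrist','w5'); P=cloud(c); print(env.state()['eef_pos'])
m=(abs(P[...,0]-480)<70)&(abs(P[...,1]+222)<70)
for lo,hi in((112,124),(125,131),(200,225)):
    k=m&(P[...,2]>lo)&(P[...,2]<hi)
    if k.sum()>5: print(lo,k.sum(),P[k][:,2].mean(),cv2.minAreaRect(P[k][:,:2].astype(np.float32)))
E
python3 tip.py
```

```text
[ 482.16212248 -222.96505054  361.00323155]
112 7425 118.75847730432989 ((482.32452392578125, -222.07064819335938), (80.49675750732422, 80.27899932861328), 5.354520797729492)
125 293 126.87868923616388 ((476.29486083984375, -223.4099578857422), (17.73145866394043, 29.489788055419922), 0.6651460528373718)
200 1649 209.9839455456065 ((482.0297546386719, -223.0899658203125), (23.84246063232422, 23.996143341064453), 1.1062452793121338)
tip panel -386.01577158167277 -46.454204720981245 152.00373877786427 [-0.85474285  0.1341271  -1.10594939]
top 51 28 top [11.1 57.1 80.4]
top 17 19 top [-10.7  20.1  77.3]
top -17 22 top [  7.4 -15.2  77.1]
top -51 20 top [-12.2 -48.7  78. ]
scene 51 46 top [12.8 49.  78.2]
scene 17 10 top [-8.8 20.7 75.7]
scene -17 33 top [  9.  -17.9  79.2]
scene -51 41 top [ -9.3 -52.8  76.9]
```

View pics/w5.png

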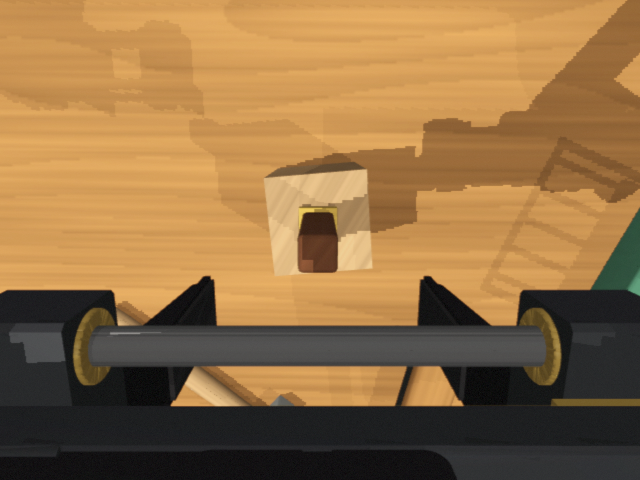

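The awl stands upright and seated in the block, with its handle at (318,252) px. Its top is at the same height as at the start and 1 mm from the hole's centre. The paddles are as required.

```bash
python3 -c "
from cell import env
print(env.job_done())"
```

```text
the job is handed in; nothing more can be done
None
```

The job is handed in (no verdict came back): the wide paddle is fully over to the post side, the three plain paddles have not moved, and the awl is back upright in the block, seated on its collar.

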